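Sort cut tube and flange pieces into their trays at the welding bench

TASK

Sort the five loose cut pieces standing on the welding bench into the sheet-metal trays: each tray has a sample welded to the shelf on its far rim, and takes every piece of that kind (two round pipe stubs, two rectangular tube pieces, one flange). Leave every piece standing upright on the floor of its tray, as it stands now, and leave the spray can and the hammer where they are.

Things in the scene. Friction and masses are not known exactly. Their poses are not given: they have to be found in the camera images.
- pipe_a: Round steel pipe stub standing on end: outside diameter 42, wall 4, height 55 mm, about 0.2 kg. Two alike. Origin: centre of the foot; z up the piece.
- pipe_b: Round steel pipe stub standing on end: outside diameter 42, wall 4, height 55 mm, about 0.2 kg. Two alike. Origin: centre of the foot; z up the piece.
- box_a: Rectangular steel tube piece standing on end: 50 mm (its x) by 30 mm (its y) outside, wall 4, height 50 mm, about 0.22 kg. Two alike. Origin: centre of the foot; z up the piece.
- box_b: Rectangular steel tube piece standing on end: 50 mm (its x) by 30 mm (its y) outside, wall 4, height 50 mm, about 0.22 kg. Two alike. Origin: centre of the foot; z up the piece.
- flange: Steel pipe flange with neck, standing on its disc: disc 66 mm across and 12 mm thick, above it a round neck 38 mm in outside diameter up to 50 mm height, bore 26 mm; about 0.38 kg. Grip it by the neck. Origin: centre of the foot; z up the piece.
- tray_pipe: Fixed sheet-metal tray, open on top, inside 140 (its x) by 120 (its y) mm, walls and floor 3 mm thick, rim 35 mm high. From its +x rim (away from the robot) a 72 by 80 mm grey shelf sticks out, bearing the welded sample: a 12 mm slice of round pipe. Origin: bench level under the middle of the inside; x towards the shelf, z up. The trays are alike but for the sample.
- tray_box: Fixed sheet-metal tray, open on top, inside 140 (its x) by 120 (its y) mm, walls and floor 3 mm thick, rim 35 mm high. From its +x rim (away from the robot) a 72 by 80 mm grey shelf sticks out, bearing the welded sample: a 12 mm slice of rectangular tube. Origin: bench level under the middle of the inside; x towards the shelf, z up. The trays are alike but for the sample.
- tray_flange: Fixed sheet-metal tray, open on top, inside 140 (its x) by 120 (its y) mm, walls and floor 3 mm thick, rim 35 mm high. From its +x rim (away from the robot) a 72 by 80 mm grey shelf sticks out, bearing the welded sample: a 14 mm high flange (disc with neck). Origin: bench level under the middle of the inside; x towards the shelf, z up. The trays are alike but for the sample.
- spray_can: Bystander: upright spray can, 60 mm across, 150 mm tall, at the left of the bench. Origin: centre of its foot.
- hammer: Bystander: hammer of 260 mm lying on the right of the bench. Origin: on its underside near the middle of its length; handle to its -x.

How it is judged:
By the outcome, as a careful person would: the job done as asked, in the order asked, and still so for the second after the job is handed in, with the robot touching nothing.
It also fails if it takes over 115 s, if anything falls off the work surface, if the arm or the gripper's body presses on something with over 40 N, if the wrist force passes 120 N, or if a joint passes its speed limit or range.

ROBOT

A 6-joint arm with a two-finger parallel gripper is mounted at the origin on the work surface. World frame = base frame: x ahead of the robot, y to its left, z up, the work surface at z = 0. Lengths are in mm, angles in degrees, forces in N, time in s.
With the tool pointing down it reaches from about 350 to 850 mm from the base axis. Payload 8.1 kg.
Tool frame: the origin (TCP) lies on the centre line of the jaws, within the pads' length; the fingertips stand 19 mm ahead of it and the grasp point (between the pads) is the TCP; z points along the fingers, y is the line along which they close (so a half turn about z gives the same grasp; the last joint's range is limited). The gripper opens to 85 mm and grips with 20 to 120 N. Pads are 22 mm wide; open, the fingers measure 114 mm over their backs; the gripper's body (76 mm by 85 mm) begins 54 mm behind the grasp point. The pads swing forward as they close: fully open they stand 13 mm farther back than shut.
Start: joints at [69.706, 7.471, 85.268, -0, 87.261, -4.893], TCP at [159.323, 578.465, 250.292] pointing down, gripper open.
Joint ranges: [-169.43, 169.43], [-51.17, 129.36], [1.28, 143.12], [-76.62, 256.62], [0, 156.53], [-152.29, 152.29]. Speed limits (degrees/s): [136.94, 136.94, 159.86, 180, 180, 180].

INTERFACE

Orientations are given as [roll, pitch, yaw] about the fixed x, y, z axes, in that order (R = Rz(yaw) Ry(pitch) Rx(roll)).
In Python, from bench import r gives the robot as it stands. The module is installed in compiled form; this text tells all that it offers.
- The arm moves only by the tool servo_tool, never from a script. Its arguments are lists of equal length, an entry for each row: "fingers": the finger opening in m, from 0 to 0.0854; "linear": the shift along the tool's x, y, z in m, a list of three; "rotation": the turn, a rotation vector about the tool's x, y, z in degrees, a list of three. A call has 1 to 10 rows; each row is the pose to reach, as a shift and turn from the pose commanded when the call began, along the tool's axes at that moment; what a row does not reach only later rows make up. A row lasts 1/10 s, in which the tool goes at most 50 mm and 8.59 degrees, less where a joint would pass 70% of its speed; a pose out of reach is approached as far as the arm can. A call with a gripper value outside its range is refused whole. The fingers move at their own pace and stop on an object; "force" is the grip in N (left out, the last holds). Time passes only in rows, so rows that repeat a pose let the fingers close. It gives the time, the measured TCP pose, the force, the opening and the grip force at its end, in the units of the state.
- r.sense(): the state, without advancing time (a new reading comes with each control period).
- r.snapshot(name): name is "scene" or "top" or "wrist"; returns a dict with "frame" (420x560x3 uint8, red, green, blue), "fx", "fy", "cx", "cy" (pixels), "camera_from_world" (4x4, takes a point from world to camera coordinates). Camera axes: x right, y up, looking along -z (the intrinsics and any distortion apply to the point x, -y, -z); pixel columns grow to the right and rows downward; lengths in mm; the calibration is good to about 2 mm. The wrist camera is an equidistant fisheye: a pixel r from the principal point sees the ray r / f radians off the axis. A picture is of the moment at which its call begins. There is no depth.
- r.hand_in(): hands the job in; it is judged then, once.
The state is a dict: "time": time; "joint_pos": joint angles; "qd": joint speeds; "joint_efforts": joint torques, N m; "tool_pos": TCP position; "tcp_rot": TCP orientation; "ft_force": force on the tool from outside, world axes, zero at the start; "wrist_torque": the same for the moment, N m; "finger_gap": finger opening in mm; "grip_force": force on a finger pad.
Only numpy, scipy, OpenCV 4.12 (cv2) and the standard library are available. Lean on these libraries where they do the work, as an engineer would, in place of code of your own. Each camera call takes 0.05 s, during which the arm holds its last target. There are 200 camera calls.

## Working session

There is one attempt and no reset: what is moved stays moved. The work goes in short steps, Python scripts to look and compute and a tool call to move; the robot and the scene stay as the last step left them, time stands still between calls to the robot, and variables do not carry over. Pictures are saved under pics/ and viewed, at most 14 in all, crops included, and the job is handed in when it is done.

Besides the shell and the picture viewer there is one more tool, called after "Call:" by a JSON object that holds its "method" and its "body". servo_tool: Moves the arm, as the interface text tells. Its arguments: {"type":"object","properties":{"fingers":{"type":"array","items":{"type":"number"}},"linear":{"type":"array","items":{"type":"array","items":{"type":"number"}}},"rotation":{"type":"array","items":{"type":"array","items":{"type":"number"}}},"force":{"type":"number"}},"required":["fingers","linear","rotation"]}

```bash
mkdir -p pics; cat > h.py <<'E'
import numpy as np, cv2
from bench import r
def snap(n,f):
    s=r.snapshot(n); cv2.imwrite(f'pics/{f}.png',s['frame'][:,:,::-1]); np.savez(f'pics/{f}.npz',**s); return s
def ray(s,u,v,z):
    T=np.array(s['camera_from_world']); d=np.array([(u-s['cx'])/s['fx'],-(v-s['cy'])/s['fy'],-1.])
    R=T[:3,:3]; o=-R.T@T[:3,3]; d=R.T@d; return o+d*(z-o[2])/d[2]
def proj(s,p):
    T=np.array(s['camera_from_world']); q=T[:3,:3]@np.array(p,float)+T[:3,3]
    return s['cx']+s['fx']*q[0]/-q[2], s['cy']-s['fy']*q[1]/-q[2]
E
python3 - <<'E'
from h import *
for n in('top','scene'):
    s=snap(n,n+'0'); print(n,s['fx'],s['cx'],s['cy'],np.round(s['camera_from_world'],3).tolist())
print(r.sense())
E
```

```text
top 397.92521075197357 279.21532322326874 210.05841877151647 [[0.03, -0.999, -0.016, -17.211], [0.988, 0.028, 0.15, -516.646], [-0.15, -0.02, 0.989, -1024.483], [0.0, 0.0, 0.0, 1.0]]
scene 485.80739068746556 277.495700689632 207.54216933352353 [[0.193, 0.981, 0.014, -87.306], [-0.595, 0.106, 0.797, 293.656], [0.78, -0.162, 0.604, -1648.59], [0.0, 0.0, 0.0, 1.0]]
{'time': 0.1, 'joint_pos': array([ 6.97049372e+01,  7.50934305e+00,  8.53239715e+01,  1.05273212e-03,
        8.72601877e+01, -4.89011032e+00]), 'qd': array([ 0.08192089, -0.16519218, -0.09576119,  0.02938596,  0.04990298,
       -0.14863748]), 'joint_efforts': array([ 1.05220955e-03, -5.70956504e+01, -5.01937652e+01, -2.46184900e-04,
        8.22118542e-03,  1.27292975e-05]), 'tool_pos': array([159.16673845, 578.02806474, 249.3553527 ]), 'tcp_rot': array([-1.79906928e+02, -9.01820339e-03,  1.64594989e+02]), 'ft_force': array([ 0.62475995,  0.24933011, -0.58892295]), 'wrist_torque': array([-0.02111321, -0.03122585,  0.01124254]), 'grip_force': 0.0, 'finger_gap': 85.55785072699719}
```

View pics/top0.png

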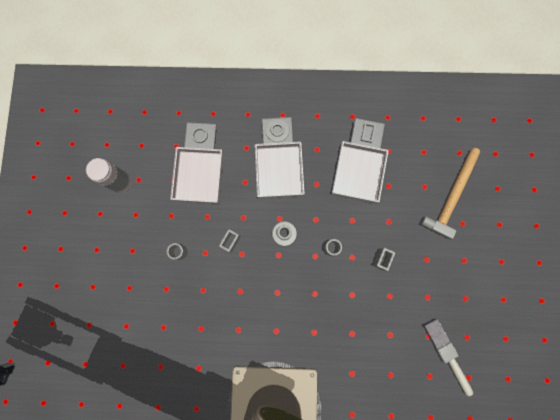

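View pics/scene0.png

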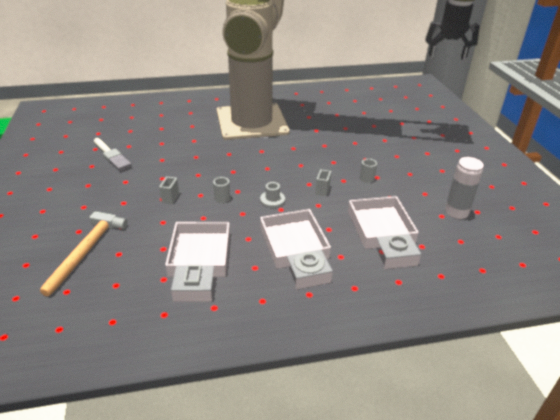

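The top view shows the pieces: pipes at (175,251) and (334,247), boxes at (229,240) and (386,259), and the flange at (284,233). The trays, left to right, are pipe (197,175), flange (279,169) and box (360,172). The scene view agrees. Next I'll enlarge the area and segment it.

```bash
python3 - <<'E'
from h import *
s=dict(np.load('pics/top0.npz')); f=s['frame']; g=cv2.cvtColor(f,cv2.COLOR_RGB2GRAY)
cv2.imwrite('pics/crop.png',cv2.resize(f[110:285,155:415,::-1],None,fx=3,fy=3,interpolation=cv2.INTER_CUBIC))
red=(f[:,:,0].astype(int)-f[:,:,1]>50)
m=((g>88)&~cv2.dilate(red.astype(np.uint8),np.ones((2,2))).astype(bool)).astype(np.uint8)*255
for n,(u,v),z in [('pipe_a',(175,251),55),('box_a',(229,240),50),('flange',(284,233),12),('pipe_b',(334,247),55),('box_b',(386,259),50)]:
    w=np.zeros_like(m); w[v-17:v+18,u-17:u+18]=m[v-17:v+18,u-17:u+18]
    c=max(cv2.findContours(w,cv2.RETR_EXTERNAL,cv2.CHAIN_APPROX_NONE)[0],key=cv2.contourArea).reshape(-1,2)
    P=np.array([ray(s,a,b,z)[:2] for a,b in c]).astype(np.float32)
    print(n,c.min(0),c.max(0),cv2.minAreaRect(P),[round(x) for x in ray(s,u,v,z)])
mt=((f.min(2)>150)*255).astype(np.uint8)
for c in cv2.findContours(mt,cv2.RETR_EXTERNAL,cv2.CHAIN_APPROX_NONE)[0]:
    if 1000<cv2.contourArea(c)<6000 and c[:,0,1].min()>110:
        P=np.array([ray(s,a,b,35)[:2] for a,b in c.reshape(-1,2)]).astype(np.float32); print('tray',c.reshape(-1,2).mean(0),cv2.minAreaRect(P))
E
```

```text
pipe_a [158 234] [192 268] ((399.5240478515625, 265.6585693359375), (88.15986633300781, 92.3284912109375), 1.7342031002044678) [399, 265, 55]
box_a [212 223] [246 257] ((432.5823669433594, 127.06281280517578), (89.13129425048828, 90.99515533447266), 1.7094786167144775) [432, 127, 50]
flange [267 216] [301 250] ((458.62725830078125, -16.43817901611328), (92.67280578613281, 92.94966125488281), 1.6157355308532715) [458, -16, 12]
pipe_b [317 230] [351 264] ((422.0125427246094, -147.46043395996094), (87.8670425415039, 89.52674865722656), 1.6480377912521362) [422, -147, 55]
box_b [369 242] [403 276] ((395.3267822265625, -282.43121337890625), (87.3212890625, 90.93069458007812), 1.6754765510559082) [395, -282, 50]
tray [196.99156118 164.27004219] ((645.5494384765625, 226.76019287109375), (127.62018585205078, 217.77748107910156), 87.9510498046875)
tray [362.10169492 161.45338983] ((665.5751953125, -224.79757690429688), (128.0733642578125, 218.0510711669922), 79.71952819824219)
tray [278.44351464 158.72384937] ((666.3764038085938, 4.870414733886719), (217.63729858398438, 128.02342224121094), 4.713585376739502)
```

View pics/crop.png

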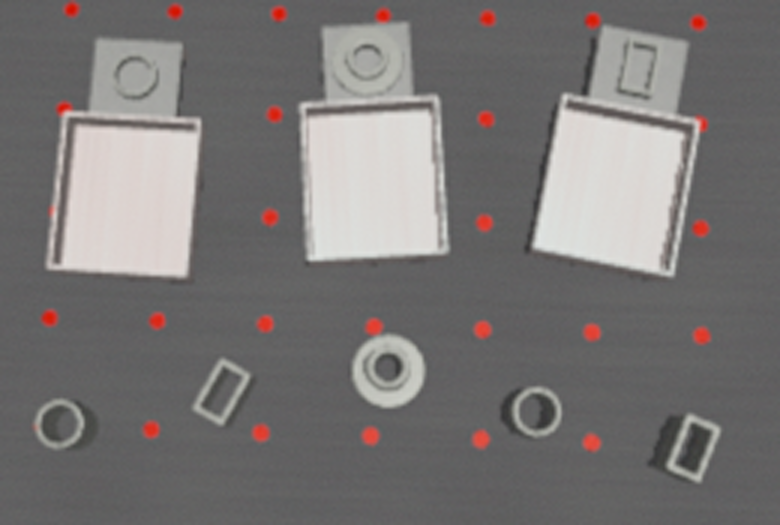

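The crop confirms the sample order: pipe left, flange middle, box right. The mask threshold was too low for the pieces, but the tray sizes come out right at 218 x 128. I'll redo the pieces.

```bash
python3 - <<'E'
from h import *
s=dict(np.load('pics/top0.npz')); f=s['frame']; g=cv2.cvtColor(f,cv2.COLOR_RGB2GRAY)
red=(f[:,:,0].astype(int)-f[:,:,1]>40)
K=4; G=cv2.resize(g,None,fx=K,fy=K,interpolation=cv2.INTER_CUBIC)
RD=cv2.resize(cv2.dilate(red.astype(np.uint8),np.ones((3,3))),None,fx=K,fy=K)
m=((G>128)&(RD==0)).astype(np.uint8)*255
for n,(u,v),z in [('pipe_a',(175,251),55),('box_a',(229,240),50),('flange',(284,233),12),('pipe_b',(334,247),55),('box_b',(386,259),50)]:
    w=np.zeros_like(m); w[K*(v-16):K*(v+16),K*(u-16):K*(u+16)]=m[K*(v-16):K*(v+16),K*(u-16):K*(u+16)]
    c=max(cv2.findContours(w,cv2.RETR_EXTERNAL,cv2.CHAIN_APPROX_NONE)[0],key=cv2.contourArea).reshape(-1,2)
    c=(c+.5)/K-.5
    P=np.array([ray(s,a,b,z)[:2] for a,b in c]).astype(np.float32)
    R=cv2.minAreaRect(P);print(n,np.round(R[0],1),np.round(R[1],1),round(R[2],1),np.round(cv2.boxPoints(R)).tolist())
E
```

```text
pipe_a [399.7 267.4] [41.5 41.9] 30.4 [[371.0, 275.0], [392.0, 239.0], [428.0, 260.0], [407.0, 296.0]]
box_a [432.2 128.4] [32.6 52.9] 62.4 [[401.0, 126.0], [448.0, 102.0], [463.0, 131.0], [416.0, 155.0]]
flange [458.2 -16.8] [66.7 65.2] 1.7 [[424.0, 15.0], [426.0, -50.0], [492.0, -48.0], [491.0, 17.0]]
pipe_b [ 422.5 -146.4] [42.6 42. ] 10.4 [[398.0, -130.0], [405.0, -171.0], [447.0, -163.0], [440.0, -122.0]]
box_b [ 395.7 -281.9] [32.8 52.9] 68.1 [[365.0, -287.0], [414.0, -307.0], [426.0, -277.0], [377.0, -257.0]]
```

Call:
{"method": "servo_tool", "body": {"fingers": [0.085,0.085,0.085,0.085,0.085,0.085,0.085,0.085,0.085,0.085], "linear": [[-0.02,-0.015,0.005],[-0.05,-0.04,0.015],[-0.085,-0.065,0.03],[-0.125,-0.095,0.045],[-0.16,-0.12,0.06],[-0.2,-0.15,0.075],[-0.235,-0.175,0.09],[-0.27,-0.2,0.1],[-0.3,-0.225,0.11],[-0.314,-0.2355,0.119]], "rotation": [[0,0,-1],[0,0,-2],[0,0,-3],[0,0,-5],[0,0,-7],[0,0,-9],[0,0,-11],[0,0,-12],[0,0,-13],[0,0,-13.4]], "force": 50}}

```text
time: 1.1
tool_pos: [400.6, 265.2, 130.4]
tcp_rot: [-179.9, -0.0, 177.9]
ft_force: [-0.1, 0.6, 0.8]
finger_gap: 85.1
grip_force: 0.0
```

```bash
cat >> h.py <<'E'
def go(x,y,z,psi):
    q=r.sense(); p=q['tool_pos']; a=np.radians(q['tcp_rot'][2]); d=np.array([x,y,z])-p
    t=[np.cos(a)*d[0]+np.sin(a)*d[1], np.sin(a)*d[0]-np.cos(a)*d[1], -d[2]]
    print('at',np.round(p,1),np.round(q['tcp_rot'],1),'t',round(q['time'],1),'gap',round(q['finger_gap'],1),'-> shift mm',np.round(t,1),'rotz',round(-((psi-q['tcp_rot'][2]+180)%360-180),1))
E
python3 - <<'E'
from h import *
go(399.7,267.4,32,178)
snap('wrist','w0')
E
```

```text
at [400.6 265.2 130.4] [-179.9   -0.   177.9] t 1.1 gap 85.1 -> shift mm [ 1.   2.2 98.4] rotz -0.1
```

View pics/w0.png

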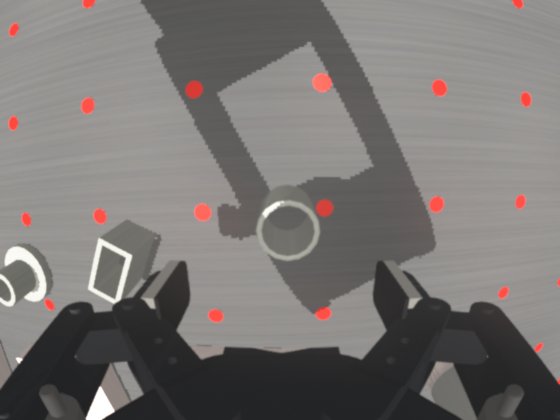

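The wrist view shows the pipe at (288,230), centred between the jaws whose middle is about 281. I'll descend and grip.

Call:
{"method": "servo_tool", "body": {"fingers": [0.085,0.085,0.085,0.085,0.085,0.085,0.03,0.03,0.03,0.03], "linear": [[0,0.001,0.02],[0,0.001,0.045],[0,0.001,0.07],[0,0.001,0.09],[0,0.001,0.098],[0,0.001,0.098],[0,0.001,0.098],[0,0.001,0.098],[0,0.001,0.098],[0,0.001,0.098]], "rotation": [[0,0,0],[0,0,0],[0,0,0],[0,0,0],[0,0,0],[0,0,0],[0,0,0],[0,0,0],[0,0,0],[0,0,0]], "force": 50}}

```text
time: 2.15
tool_pos: [400.4, 269.5, 34.8]
tcp_rot: [180.0, 0.1, 178.0]
ft_force: [-1.0, -1.8, 5.9]
finger_gap: 41.2
grip_force: 50.0
```

Call:
{"method": "servo_tool", "body": {"fingers": [0.03,0.03,0.03,0.03,0.03], "linear": [[0,0,0],[0,0,0],[0,0,0],[0,0,0],[0,0,0]], "rotation": [[0,0,0],[0,0,0],[0,0,0],[0,0,0],[0,0,0]]}}

```text
time: 2.65
tool_pos: [400.4, 269.4, 34.8]
tcp_rot: [180.0, 0.1, 178.0]
ft_force: [-2.8, -0.5, 6.9]
finger_gap: 41.6
grip_force: 50.0
```

```bash
python3 - <<'E'
from h import *
go(641.5,226.9,130,178)
E
```

```text
at [400.4 269.4  34.8] [1.80e+02 1.00e-01 1.78e+02] t 2.6 gap 41.6 -> shift mm [-242.4  -34.1  -95.2] rotz -0.0
```

Call:
{"method": "servo_tool", "body": {"fingers": [0.03,0.03,0.03,0.03,0.03,0.03,0.03,0.03,0.03,0.03], "linear": [[0,0,-0.02],[0,0,-0.05],[-0.01,-0.002,-0.075],[-0.04,-0.006,-0.09],[-0.08,-0.012,-0.095],[-0.12,-0.017,-0.095],[-0.16,-0.023,-0.095],[-0.2,-0.029,-0.095],[-0.23,-0.033,-0.095],[-0.242,-0.034,-0.095]], "rotation": [[0,0,0],[0,0,0],[0,0,0],[0,0,0],[0,0,0],[0,0,0],[0,0,0],[0,0,0],[0,0,0],[0,0,0]]}}

```text
time: 3.65
tool_pos: [642.8, 225.3, 128.4]
tcp_rot: [-180.0, 0.1, 177.9]
ft_force: [-0.9, -0.4, -2.3]
finger_gap: 41.8
grip_force: 51.0
```

Call:
{"method": "servo_tool", "body": {"fingers": [0.03,0.03], "linear": [[0,0,0],[0,0,0]], "rotation": [[0,0,0],[0,0,0]]}}

```text
time: 3.85
tool_pos: [639.8, 226.5, 128.0]
tcp_rot: [-180.0, -0.1, 178.0]
ft_force: [-0.2, 0.3, -2.3]
finger_gap: 41.4
grip_force: 51.0
```

```bash
python3 - <<'E'
from h import *
go(641.5,226.9,38.5,178)
snap('wrist','w1')
E
```

```text
at [639.8 226.5 128. ] [-1.80e+02 -1.00e-01  1.78e+02] t 3.9 gap 41.4 -> shift mm [-1.7  0.4 89.5] rotz -0.0
```

View pics/w1.png

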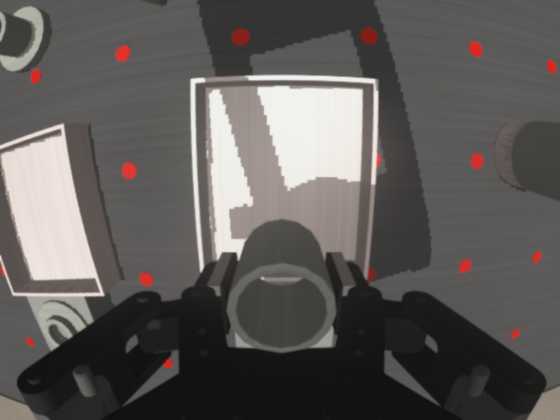

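The pipe (281,300) hangs centred between the tray walls at columns 195 and 377. I'll lower, release and rise.

Call:
{"method": "servo_tool", "body": {"fingers": [0.03,0.03,0.03,0.03,0.03,0.03,0.03,0.062,0.062,0.062], "linear": [[-0.001,0,0.02],[-0.001,0,0.045],[-0.001,0,0.07],[-0.001,0,0.083],[-0.001,0,0.087],[-0.001,0,0.089],[-0.001,0,0.089],[-0.001,0,0.089],[-0.001,0,0.089],[-0.001,0,0.089]], "rotation": [[0,0,0],[0,0,0],[0,0,0],[0,0,0],[0,0,0],[0,0,0],[0,0,0],[0,0,0],[0,0,0],[0,0,0]]}}

```text
time: 4.9
tool_pos: [641.9, 226.7, 40.4]
tcp_rot: [180.0, 0.1, 178.0]
ft_force: [-0.8, 0.2, -0.5]
finger_gap: 61.9
grip_force: 0.0
```

Call:
{"method": "servo_tool", "body": {"fingers": [0.062,0.062,0.062,0.062,0.075,0.085], "linear": [[0,0,0],[0,0,-0.01],[0,0,-0.035],[0,0,-0.07],[0,0,-0.095],[0,0,-0.1]], "rotation": [[0,0,0],[0,0,0],[0,0,0],[0,0,0],[0,0,0],[0,0,0]]}}

```text
time: 5.5
tool_pos: [643.8, 227.3, 145.1]
tcp_rot: [179.9, 0.4, 178.0]
ft_force: [0.6, 0.2, 0.8]
finger_gap: 85.0
grip_force: 0.0
```

```bash
python3 - <<'E'
from h import *
go(458.2,-16.8,130,184)
go(432.2,128.4,130,153)
go(422.5,-146.4,130,178)
E
```

```text
at [643.8 227.3 145.1] [179.9   0.4 178. ] t 5.5 gap 85.0 -> shift mm [ 177.  -250.4   15.1] rotz -6.0
at [643.8 227.3 145.1] [179.9   0.4 178. ] t 5.5 gap 85.0 -> shift mm [ 208.1 -106.2   15.1] rotz 25.0
at [643.8 227.3 145.1] [179.9   0.4 178. ] t 5.5 gap 85.0 -> shift mm [ 208.2 -381.2   15.1] rotz 0.0
```

Call:
{"method": "servo_tool", "body": {"fingers": [0.085,0.085,0.085,0.085,0.085,0.085,0.085,0.085,0.085,0.085], "linear": [[0.01,-0.02,0],[0.032,-0.058,0],[0.055,-0.1,0],[0.078,-0.143,0],[0.1,-0.185,0],[0.124,-0.228,0],[0.147,-0.27,0],[0.17,-0.313,0.005],[0.193,-0.355,0.01],[0.208,-0.381,0.013]], "rotation": [[0,0,0],[0,0,0],[0,0,0],[0,0,0],[0,0,0],[0,0,0],[0,0,0],[0,0,0],[0,0,0],[0,0,0]]}}

```text
time: 6.5
tool_pos: [417.8, -148.9, 125.6]
tcp_rot: [-180.0, -0.1, 177.9]
ft_force: [0.4, -0.2, -0.1]
finger_gap: 85.0
grip_force: 0.0
```

Call:
{"method": "servo_tool", "body": {"fingers": [0.085,0.085,0.085], "linear": [[0,0,0],[0,0,0],[0,0,0]], "rotation": [[0,0,0],[0,0,0],[0,0,0]]}}

```text
time: 6.8
tool_pos: [420.4, -146.4, 126.3]
tcp_rot: [180.0, 0.0, 178.0]
ft_force: [-0.4, 0.4, 0.5]
finger_gap: 84.6
grip_force: 0.0
```

```bash
python3 - <<'E'
from h import *
go(422.5,-146.4,34,178)
E
```

```text
at [ 420.4 -146.4  126.3] [180.   0. 178.] t 6.8 gap 84.6 -> shift mm [-2.1  0.  92.3] rotz 0.0
```

Call:
{"method": "servo_tool", "body": {"fingers": [0.085,0.085,0.085,0.085,0.085,0.085,0.03,0.03,0.03,0.03], "linear": [[-0.002,0,0.02],[-0.002,0,0.045],[-0.002,0,0.07],[-0.002,0,0.085],[-0.002,0,0.092],[-0.002,0,0.092],[-0.002,0,0.092],[-0.002,0,0.092],[-0.002,0,0.092],[-0.002,0,0.092]], "rotation": [[0,0,0],[0,0,0],[0,0,0],[0,0,0],[0,0,0],[0,0,0],[0,0,0],[0,0,0],[0,0,0],[0,0,0]]}}

```text
time: 7.8
tool_pos: [422.9, -147.2, 35.6]
tcp_rot: [-180.0, 0.1, 178.0]
ft_force: [-1.2, 2.8, 6.7]
finger_gap: 41.4
grip_force: 49.8
```

Call:
{"method": "servo_tool", "body": {"fingers": [0.03,0.03], "linear": [[0,0,0],[0,0,0]], "rotation": [[0,0,0],[0,0,0]]}}

```text
time: 8.0
tool_pos: [422.9, -147.2, 35.6]
tcp_rot: [-180.0, 0.1, 178.0]
ft_force: [-1.4, 2.5, 6.8]
finger_gap: 41.5
grip_force: 49.8
```

```bash
python3 - <<'E'
from h import *
go(577.5,229.1,135,178)
E
```

```text
at [ 422.9 -147.2   35.6] [-1.80e+02  1.00e-01  1.78e+02] t 8.0 gap 41.5 -> shift mm [-141.3  381.5  -99.4] rotz -0.0
```

Call:
{"method": "servo_tool", "body": {"fingers": [0.03,0.03,0.03,0.03,0.03,0.03,0.03,0.03,0.03,0.03], "linear": [[0,0,-0.02],[0,0,-0.05],[-0.004,0.01,-0.08],[-0.013,0.035,-0.095],[-0.027,0.072,-0.099],[-0.042,0.112,-0.099],[-0.056,0.152,-0.099],[-0.071,0.192,-0.099],[-0.086,0.232,-0.099],[-0.101,0.272,-0.099]], "rotation": [[0,0,0],[0,0,0],[0,0,0],[0,0,0],[0,0,0],[0,0,0],[0,0,0],[0,0,0],[0,0,0],[0,0,0]]}}

```text
time: 9.0
tool_pos: [532.9, 123.0, 133.6]
tcp_rot: [-180.0, 0.0, 178.0]
ft_force: [0.2, -0.9, -1.6]
finger_gap: 41.3
grip_force: 50.9
```

Call:
{"method": "servo_tool", "body": {"fingers": [0.03,0.03,0.03,0.03,0.03,0.03], "linear": [[-0.015,0.04,0],[-0.03,0.08,0],[-0.038,0.103,0],[-0.0403,0.1095,0],[-0.0403,0.1095,0],[-0.0403,0.1095,0]], "rotation": [[0,0,0],[0,0,0],[0,0,0],[0,0,0],[0,0,0],[0,0,0]]}}

```text
time: 9.6
tool_pos: [576.2, 228.3, 133.1]
tcp_rot: [-180.0, -0.0, 178.0]
ft_force: [0.2, 0.3, -1.7]
finger_gap: 41.5
grip_force: 51.0
```

```bash
python3 - <<'E'
from h import *
go(577.5,229.1,39.3,178)
snap('wrist','w2')
E
```

```text
at [576.2 228.3 133.1] [-180.   -0.  178.] t 9.6 gap 41.5 -> shift mm [-1.3  0.8 93.8] rotz -0.0
```

View pics/w2.png

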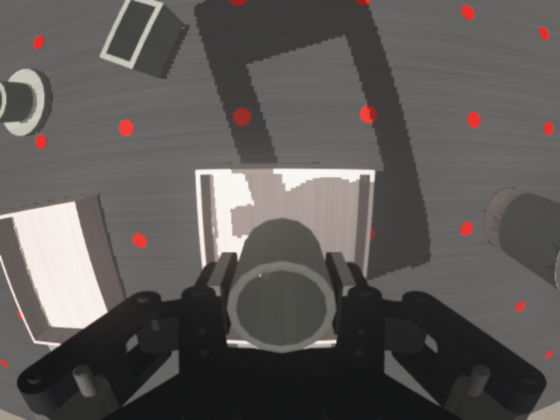

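The pipe sits over the near half of the tray, with the near rim at row 170. I'll lower and release.

Call:
{"method": "servo_tool", "body": {"fingers": [0.03,0.03,0.03,0.03,0.03,0.03,0.03,0.062,0.062,0.062], "linear": [[0,0,0.02],[0,0,0.045],[0,0,0.07],[0,0,0.087],[0,0,0.091],[0,0,0.0935],[0,0,0.0935],[0,0,0.0935],[0,0,0.0935],[0,0,0.0935]], "rotation": [[0,0,0],[0,0,0],[0,0,0],[0,0,0],[0,0,0],[0,0,0],[0,0,0],[0,0,0],[0,0,0],[0,0,0]]}}

```text
time: 10.65
tool_pos: [577.3, 229.7, 40.9]
tcp_rot: [180.0, 0.1, 178.0]
ft_force: [1.8, -0.8, -0.2]
finger_gap: 62.1
grip_force: 0.0
```

Call:
{"method": "servo_tool", "body": {"fingers": [0.062,0.062,0.062,0.062,0.075,0.085], "linear": [[0,0,0],[0,0,-0.01],[0,0,-0.035],[0,0,-0.07],[0,0,-0.09],[0,0,-0.095]], "rotation": [[0,0,0],[0,0,0],[0,0,0],[0,0,0],[0,0,0],[0,0,0]]}}

```text
time: 11.25
tool_pos: [578.7, 230.0, 139.4]
tcp_rot: [179.9, 0.4, 178.0]
ft_force: [-0.4, -1.3, 1.1]
finger_gap: 84.6
grip_force: 0.0
```

```bash
python3 - <<'E'
from h import *
go(432.2,128.4,130,153)
E
```

```text
at [578.7 230.  139.4] [179.9   0.4 178. ] t 11.2 gap 84.6 -> shift mm [ 142.9 -106.7    9.4] rotz 25.0
```

Call:
{"method": "servo_tool", "body": {"fingers": [0.085,0.085,0.085,0.085,0.085,0.085,0.085,0.085,0.085], "linear": [[0.02,-0.015,0],[0.048,-0.036,0],[0.075,-0.056,0],[0.103,-0.077,0],[0.128,-0.096,0],[0.142,-0.106,0.005],[0.142,-0.106,0.005],[0.142,-0.106,0.005],[0.142,-0.106,0.005]], "rotation": [[0,0,4],[0,0,9],[0,0,14],[0,0,19],[0,0,23],[0,0,25.6],[0,0,25.6],[0,0,25.6],[0,0,25.6]]}}

```text
time: 12.15
tool_pos: [431.7, 128.8, 130.0]
tcp_rot: [180.0, 0.0, 152.5]
ft_force: [0.7, 0.1, -0.6]
finger_gap: 85.1
grip_force: 0.0
```

```bash
python3 - <<'E'
from h import *
go(432.2,128.4,31,152.4)
E
```

```text
at [431.7 128.8 130. ] [180.    0.  152.5] t 12.2 gap 85.1 -> shift mm [-0.6 -0.1 99. ] rotz 0.1
```

Call:
{"method": "servo_tool", "body": {"fingers": [0.085,0.085,0.085,0.085,0.085,0.085,0.02,0.02,0.02,0.02], "linear": [[0,0,0.02],[0,0,0.045],[0,0,0.07],[0,0,0.09],[0,0,0.099],[0,0,0.099],[0,0,0.099],[0,0,0.099],[0,0,0.099],[0,0,0.099]], "rotation": [[0,0,0],[0,0,0],[0,0,0],[0,0,0],[0,0,0],[0,0,0],[0,0,0],[0,0,0],[0,0,0],[0,0,0]]}}

```text
time: 13.15
tool_pos: [431.9, 128.6, 31.9]
tcp_rot: [179.9, 0.1, 152.4]
ft_force: [-4.0, -0.9, 7.3]
finger_gap: 29.5
grip_force: 48.9
```

Call:
{"method": "servo_tool", "body": {"fingers": [0.02,0.02,0.02], "linear": [[0,0,0],[0,0,0],[0,0,0]], "rotation": [[0,0,0],[0,0,0],[0,0,0]]}}

```text
time: 13.45
tool_pos: [431.8, 128.6, 31.8]
tcp_rot: [179.9, 0.1, 152.4]
ft_force: [-1.0, 0.4, 6.3]
finger_gap: 29.5
grip_force: 49.6
```

```bash
python3 - <<'E'
from h import *
go(630+32*.984,-218-32*.178,132,169.7)
E
```

```text
at [431.8 128.6  31.8] [1.799e+02 1.000e-01 1.524e+02] t 13.4 gap 29.5 -> shift mm [-366.7 -205.8 -100.2] rotz -17.3
```

Call:
{"method": "servo_tool", "body": {"fingers": [0.02,0.02,0.02,0.02,0.02,0.02,0.02,0.02,0.02,0.02], "linear": [[0,0,-0.02],[0,0,-0.05],[-0.009,-0.005,-0.08],[-0.034,-0.019,-0.095],[-0.067,-0.038,-0.1],[-0.102,-0.057,-0.1],[-0.137,-0.077,-0.1],[-0.172,-0.097,-0.1],[-0.207,-0.116,-0.1],[-0.242,-0.136,-0.1]], "rotation": [[0,0,0],[0,0,0],[0,0,0],[0,0,-1],[0,0,-3],[0,0,-5],[0,0,-7],[0,0,-9],[0,0,-11],[0,0,-13.3]]}}

```text
time: 14.45
tool_pos: [582.6, -105.7, 130.2]
tcp_rot: [180.0, -0.1, 165.8]
ft_force: [0.7, -0.5, -1.4]
finger_gap: 29.6
grip_force: 50.1
```

```bash
python3 - <<'E'
from h import *
go(630+32*.984,-218-32*.178,132,169.7)
E
```

```text
at [ 582.6 -105.7  130.2] [ 1.800e+02 -1.000e-01  1.658e+02] t 14.4 gap 29.6 -> shift mm [-105.4  -95.    -1.8] rotz -3.9
```

Call:
{"method": "servo_tool", "body": {"fingers": [0.02,0.02,0.02,0.02,0.02,0.02,0.02], "linear": [[-0.03,-0.027,0],[-0.06,-0.054,0],[-0.088,-0.08,0],[-0.105,-0.096,0],[-0.105,-0.096,0],[-0.105,-0.096,0],[-0.105,-0.096,0]], "rotation": [[0,0,-1],[0,0,-2],[0,0,-3],[0,0,-4],[0,0,-4],[0,0,-4],[0,0,-4]]}}

```text
time: 15.15
tool_pos: [659.8, -222.3, 130.1]
tcp_rot: [180.0, -0.1, 169.7]
ft_force: [-0.1, 0.4, -3.8]
finger_gap: 29.5
grip_force: 50.1
```

```bash
python3 - <<'E'
from h import *
go(630+32*.984,-218-32*.178,35.5,169.7)
snap('wrist','w3')
E
```

```text
at [ 659.8 -222.3  130.1] [ 1.800e+02 -1.000e-01  1.697e+02] t 15.2 gap 29.5 -> shift mm [-2.  -1.1 94.6] rotz 0.0
```

View pics/w3.png

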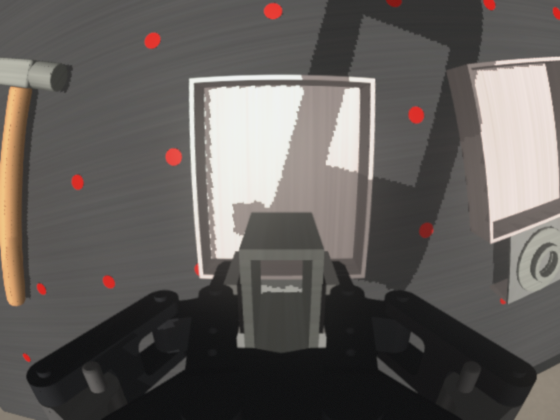

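The box (281,280) is square to and centred in the box tray, whose walls are at columns 192 and 373. I'll lower and release.

Call:
{"method": "servo_tool", "body": {"fingers": [0.02,0.02,0.02,0.02,0.02,0.02,0.02,0.05,0.05,0.05], "linear": [[0,0,0.02],[0,0,0.045],[-0.001,0,0.07],[-0.001,0,0.088],[-0.001,0,0.092],[-0.001,0,0.095],[-0.001,0,0.095],[-0.001,0,0.095],[-0.001,0,0.095],[-0.001,0,0.095]], "rotation": [[0,0,0],[0,0,0],[0,0,0],[0,0,0],[0,0,0],[0,0,0],[0,0,0],[0,0,0],[0,0,0],[0,0,0]]}}

```text
time: 16.2
tool_pos: [662.2, -223.8, 37.2]
tcp_rot: [-180.0, 0.1, 169.7]
ft_force: [0.8, -0.6, -0.4]
finger_gap: 50.1
grip_force: 0.0
```

Call:
{"method": "servo_tool", "body": {"fingers": [0.055,0.055,0.055,0.055,0.075,0.085], "linear": [[0,0,0],[0,0,-0.01],[0,0,-0.035],[0,0,-0.07],[0,0,-0.09],[0,0,-0.095]], "rotation": [[0,0,0],[0,0,0],[0,0,0],[0,0,0],[0,0,0],[0,0,0]]}}

```text
time: 16.8
tool_pos: [663.6, -224.4, 135.9]
tcp_rot: [-179.9, 0.4, 169.7]
ft_force: [0.2, 0.0, 0.8]
finger_gap: 81.3
grip_force: 0.0
```

```bash
python3 - <<'E'
from h import *
go(395.7,-281.9,130,158.1)
E
```

```text
at [ 663.6 -224.4  135.9] [-179.9    0.4  169.7] t 16.8 gap 81.3 -> shift mm [ 253.3 -104.5    5.9] rotz 11.6
```

Call:
{"method": "servo_tool", "body": {"fingers": [0.085,0.085,0.085,0.085,0.085,0.085,0.085,0.085,0.085,0.085], "linear": [[0.02,-0.008,0],[0.05,-0.021,0],[0.088,-0.036,0],[0.126,-0.052,0],[0.164,-0.068,0],[0.2,-0.083,0],[0.235,-0.097,0.002],[0.252,-0.104,0.004],[0.252,-0.104,0.004],[0.252,-0.104,0.004]], "rotation": [[0,0,1],[0,0,2],[0,0,4],[0,0,6],[0,0,8],[0,0,10],[0,0,11],[0,0,11.6],[0,0,11.6],[0,0,11.6]]}}

```text
time: 17.8
tool_pos: [394.7, -280.6, 126.5]
tcp_rot: [180.0, -0.0, 158.1]
ft_force: [0.4, 0.5, -0.7]
finger_gap: 85.1
grip_force: 0.0
```

```bash
python3 - <<'E'
from h import *
go(395.7,-281.9,31,158.1)
E
```

```text
at [ 394.7 -280.6  126.5] [180.   -0.  158.1] t 17.8 gap 85.1 -> shift mm [-1.4 -0.8 95.5] rotz -0.0
```

Call:
{"method": "servo_tool", "body": {"fingers": [0.085,0.085,0.085,0.085,0.085,0.085,0.02,0.02,0.02,0.02], "linear": [[0,0,0.02],[0,0,0.045],[-0.001,-0.001,0.07],[-0.001,-0.001,0.088],[-0.001,-0.001,0.0955],[-0.001,-0.001,0.0955],[-0.001,-0.001,0.0955],[-0.001,-0.001,0.0955],[-0.001,-0.001,0.0955],[-0.001,-0.001,0.0955]], "rotation": [[0,0,0],[0,0,0],[0,0,0],[0,0,0],[0,0,0],[0,0,0],[0,0,0],[0,0,0],[0,0,0],[0,0,0]]}}

```text
time: 18.8
tool_pos: [396.1, -282.3, 32.3]
tcp_rot: [-180.0, 0.1, 158.1]
ft_force: [-3.0, 2.6, 2.2]
finger_gap: 29.4
grip_force: 49.3
```

Call:
{"method": "servo_tool", "body": {"fingers": [0.02,0.02,0.02], "linear": [[0,0,0],[0,0,0],[0,0,0]], "rotation": [[0,0,0],[0,0,0],[0,0,0]]}}

```text
time: 19.1
tool_pos: [396.1, -282.4, 32.3]
tcp_rot: [-180.0, 0.1, 158.1]
ft_force: [-0.1, 1.7, 5.3]
finger_gap: 29.3
grip_force: 50.1
```

```bash
python3 - <<'E'
from h import *
go(630-33*.984,-218+33*.178,132,169.7)
E
```

```text
at [ 396.1 -282.4   32.3] [-1.800e+02  1.000e-01  1.581e+02] t 19.1 gap 29.3 -> shift mm [-160.6  140.4  -99.7] rotz -11.6
```

Call:
{"method": "servo_tool", "body": {"fingers": [0.02,0.02,0.02,0.02,0.02,0.02,0.02,0.02,0.02,0.02], "linear": [[0,0,-0.02],[0,0,-0.05],[-0.008,0.007,-0.08],[-0.03,0.026,-0.095],[-0.06,0.052,-0.1],[-0.09,0.079,-0.1],[-0.12,0.105,-0.1],[-0.145,0.127,-0.1],[-0.158,0.138,-0.1],[-0.1606,0.1404,-0.1]], "rotation": [[0,0,0],[0,0,0],[0,0,0],[0,0,-2],[0,0,-4],[0,0,-6],[0,0,-8],[0,0,-10],[0,0,-11.6],[0,0,-11.6]]}}

```text
time: 20.1
tool_pos: [598.0, -210.5, 130.6]
tcp_rot: [180.0, -0.0, 169.8]
ft_force: [-0.0, -0.1, -2.9]
finger_gap: 29.5
grip_force: 49.9
```

Call:
{"method": "servo_tool", "body": {"fingers": [0.02,0.02], "linear": [[0,0,0],[0,0,0]], "rotation": [[0,0,0],[0,0,0]]}}

```text
time: 20.3
tool_pos: [595.7, -212.0, 130.8]
tcp_rot: [-180.0, -0.1, 169.6]
ft_force: [-0.6, -0.7, -3.8]
finger_gap: 29.4
grip_force: 49.9
```

```bash
python3 - <<'E'
from h import *
go(630-33*.984,-218+33*.178,35.6,169.7)
E
```

```text
at [ 595.7 -212.   130.8] [-1.800e+02 -1.000e-01  1.696e+02] t 20.3 gap 29.4 -> shift mm [-1.8  0.2 95.2] rotz -0.1
```

Call:
{"method": "servo_tool", "body": {"fingers": [0.02,0.02,0.02,0.02,0.02,0.02,0.02,0.05,0.05,0.05], "linear": [[0,0,0.02],[0,0,0.045],[0,0,0.07],[0,0,0.088],[0,0,0.093],[0,0,0.096],[0,0,0.096],[0,0,0.096],[0,0,0.096],[0,0,0.096]], "rotation": [[0,0,0],[0,0,0],[0,0,0],[0,0,0],[0,0,0],[0,0,0],[0,0,0],[0,0,0],[0,0,0],[0,0,0]]}}

```text
time: 21.3
tool_pos: [597.6, -212.0, 36.4]
tcp_rot: [-180.0, 0.1, 169.7]
ft_force: [-0.3, 0.7, 0.3]
finger_gap: 50.0
grip_force: 0.0
```

Call:
{"method": "servo_tool", "body": {"fingers": [0.055,0.055,0.055,0.055,0.075,0.085], "linear": [[0,0,0],[0,0,-0.01],[0,0,-0.035],[0,0,-0.07],[0,0,-0.09],[0,0,-0.095]], "rotation": [[0,0,0],[0,0,0],[0,0,0],[0,0,0],[0,0,0],[0,0,0]]}}

```text
time: 21.9
tool_pos: [599.0, -212.5, 134.9]
tcp_rot: [-179.9, 0.4, 169.7]
ft_force: [-0.5, -0.4, 0.6]
finger_gap: 81.5
grip_force: 0.0
```

```bash
python3 - <<'E'
from h import *
go(458.2,-16.8,130,184)
E
```

```text
at [ 599.  -212.5  134.9] [-179.9    0.4  169.7] t 21.9 gap 81.5 -> shift mm [173.5 167.4   4.9] rotz -14.3
```

Call:
{"method": "servo_tool", "body": {"fingers": [0.085,0.085,0.085,0.085,0.085,0.085,0.085,0.085,0.085,0.085], "linear": [[0.015,0.015,0],[0.04,0.039,0],[0.068,0.066,0],[0.096,0.093,0],[0.124,0.12,0],[0.152,0.147,0],[0.168,0.162,0],[0.173,0.167,0],[0.173,0.167,0],[0.173,0.167,0]], "rotation": [[0,0,-1],[0,0,-3],[0,0,-5],[0,0,-7],[0,0,-9],[0,0,-11],[0,0,-13],[0,0,-14.3],[0,0,-14.3],[0,0,-14.3]]}}

```text
time: 22.9
tool_pos: [457.0, -17.0, 130.4]
tcp_rot: [-180.0, 0.0, -176.0]
ft_force: [0.1, -0.5, -0.8]
finger_gap: 84.7
grip_force: 0.0
```

```bash
python3 - <<'E'
from h import *
go(458.2,-16.8,36,184)
snap('wrist','w4')
E
```

```text
at [457.  -17.  130.4] [-180.    0. -176.] t 22.9 gap 84.7 -> shift mm [-1.2  0.1 94.4] rotz -0.0
```

View pics/w4.png

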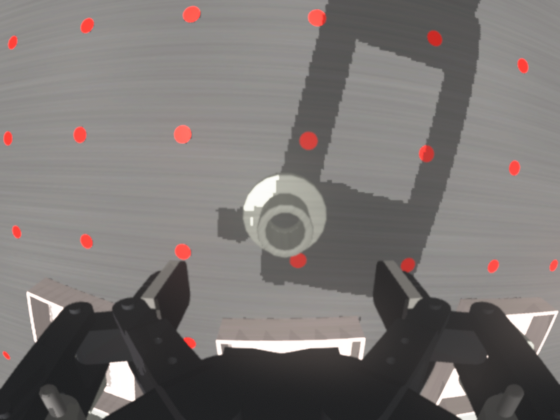

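The flange neck is at (285,230), centred between the jaws. I'll grip the neck.

Call:
{"method": "servo_tool", "body": {"fingers": [0.085,0.085,0.085,0.085,0.085,0.085,0.025,0.025,0.025,0.025], "linear": [[0,0,0.02],[0,0,0.045],[0,0,0.07],[0,0,0.087],[0,0,0.0945],[0,0,0.0945],[0,0,0.0945],[0,0,0.0945],[0,0,0.0945],[0,0,0.0945]], "rotation": [[0,0,0],[0,0,0],[0,0,0],[0,0,0],[0,0,0],[0,0,0],[0,0,0],[0,0,0],[0,0,0],[0,0,0]], "force": 60}}

```text
time: 23.95
tool_pos: [457.5, -16.3, 37.0]
tcp_rot: [-180.0, 0.1, -176.0]
ft_force: [0.3, 1.6, 5.4]
finger_gap: 35.5
grip_force: 61.1
```

Call:
{"method": "servo_tool", "body": {"fingers": [0.025,0.025,0.025], "linear": [[0,0,0],[0,0,0],[0,0,0]], "rotation": [[0,0,0],[0,0,0],[0,0,0]]}}

```text
time: 24.25
tool_pos: [457.5, -16.3, 37.0]
tcp_rot: [-180.0, 0.1, -176.0]
ft_force: [-2.0, 1.1, 5.8]
finger_gap: 35.3
grip_force: 61.2
```

```bash
python3 - <<'E'
from h import *
go(630.5,2,135,184)
E
```

```text
at [457.5 -16.3  37. ] [-1.80e+02  1.00e-01 -1.76e+02] t 24.2 gap 35.3 -> shift mm [-173.9    6.2  -98. ] rotz 0.0
```

Call:
{"method": "servo_tool", "body": {"fingers": [0.025,0.025,0.025,0.025,0.025,0.025,0.025,0.025,0.025,0.025], "linear": [[0,0,-0.02],[0,0,-0.05],[-0.008,0,-0.08],[-0.03,0.001,-0.095],[-0.06,0.002,-0.098],[-0.095,0.003,-0.098],[-0.13,0.004,-0.098],[-0.157,0.005,-0.098],[-0.17,0.006,-0.098],[-0.174,0.006,-0.098]], "rotation": [[0,0,0],[0,0,0],[0,0,0],[0,0,0],[0,0,0],[0,0,0],[0,0,0],[0,0,0],[0,0,0],[0,0,0]]}}

```text
time: 25.25
tool_pos: [630.2, 2.1, 132.9]
tcp_rot: [180.0, -0.1, -176.0]
ft_force: [-1.0, -0.3, -4.1]
finger_gap: 35.5
grip_force: 61.2
```

Call:
{"method": "servo_tool", "body": {"fingers": [0.025,0.025], "linear": [[0,0,0],[0,0,0]], "rotation": [[0,0,0],[0,0,0]]}}

```text
time: 25.45
tool_pos: [628.6, 1.7, 133.2]
tcp_rot: [180.0, -0.1, -176.0]
ft_force: [0.0, 1.3, -4.1]
finger_gap: 35.1
grip_force: 61.2
```

```bash
python3 - <<'E'
from h import *
go(630.5,2,40.3,184)
snap('wrist','w5')
E
```

```text
at [628.6   1.7 133.2] [ 1.80e+02 -1.00e-01 -1.76e+02] t 25.4 gap 35.1 -> shift mm [-1.9  0.2 92.9] rotz -0.0
```

View pics/w5.png

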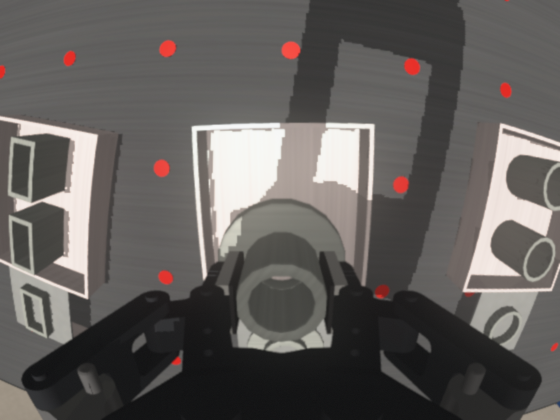

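The flange (282,300) is centred over its tray, and the two boxes and two pipes are standing in their trays. I'll lower and release.

Call:
{"method": "servo_tool", "body": {"fingers": [0.025,0.025,0.025,0.025,0.025,0.025,0.025,0.06,0.06,0.06], "linear": [[0,0,0.02],[0,0,0.045],[0,0,0.07],[0,0,0.087],[0,0,0.091],[0,0,0.0935],[0,0,0.0935],[0,0,0.0935],[0,0,0.0935],[0,0,0.0935]], "rotation": [[0,0,0],[0,0,0],[0,0,0],[0,0,0],[0,0,0],[0,0,0],[0,0,0],[0,0,0],[0,0,0],[0,0,0]]}}

```text
time: 26.5
tool_pos: [630.7, 1.7, 41.7]
tcp_rot: [-180.0, 0.1, -176.0]
ft_force: [0.2, -0.1, 0.5]
finger_gap: 60.0
grip_force: 0.0
```

Call:
{"method": "servo_tool", "body": {"fingers": [0.06,0.06,0.06,0.06,0.06,0.06,0.06,0.06,0.06,0.06], "linear": [[0,0,0],[0,0,-0.01],[0,0,-0.035],[0,0,-0.07],[0,0,-0.1],[0.03,0,-0.13],[0.06,0,-0.15],[0.1,0,-0.16],[0.14,0,-0.17],[0.16,0,-0.17]], "rotation": [[0,0,0],[0,0,0],[0,0,0],[0,0,0],[0,0,0],[0,0,0],[0,0,0],[0,0,0],[0,0,0],[0,0,0]]}}

```text
time: 27.5
tool_pos: [468.6, -9.6, 212.6]
tcp_rot: [-180.0, 0.2, -176.0]
ft_force: [0.1, 1.2, 0.5]
finger_gap: 60.1
grip_force: 0.0
```

```bash
python3 - <<'E'
from h import *
a=snap('scene','sc1')['frame'][180:310,140:480]; b=snap('wrist','w6')['frame']
cv2.imwrite('pics/fin.png',cv2.vconcat([cv2.resize(a[:,:,::-1],(680,260),interpolation=cv2.INTER_CUBIC),cv2.resize(b[:,:,::-1],(448,336))[:, :] if 0 else cv2.copyMakeBorder(cv2.resize(b[:,:,::-1],(448,336)),0,0,0,232,cv2.BORDER_CONSTANT)]))
E
```

```text
(no output)
```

View pics/fin.png

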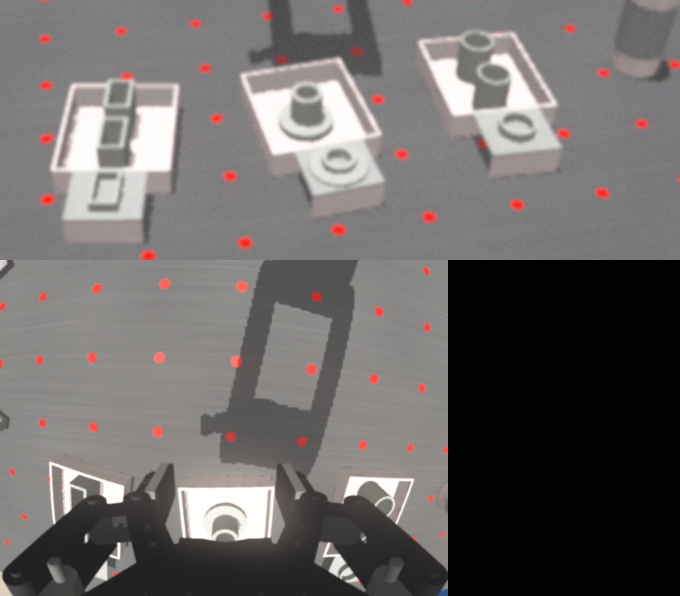

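All five pieces stand upright in the right trays: boxes at (115,125), flange at (308,110) and pipes at (485,70) in the picture. The gripper is clear of everything.

Call:
{"method": "servo_tool", "body": {"fingers": [0.06,0.06,0.06,0.06,0.06], "linear": [[0,0,0],[0,0,0],[0,0,0],[0,0,0],[0,0,0]], "rotation": [[0,0,0],[0,0,0],[0,0,0],[0,0,0],[0,0,0]]}}

```text
time: 28.1
tool_pos: [470.2, -9.4, 210.0]
tcp_rot: [180.0, -0.0, -176.0]
ft_force: [0.1, 0.0, 0.3]
finger_gap: 60.2
grip_force: 0.0
```

```bash
python3 -c "from bench import r; print(r.hand_in())"
```

```text
the job is handed in; nothing more can be done
None
```

All five pieces stand upright in their matching trays in the final pictures, the spray can and hammer were never touched, and I handed the job in at 28 s; no verdict came back.

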